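# Balance the centrifuge rotor

## Task

The swing-out rotor has been loaded out of balance: no tube faces its own kind. Rearrange the tubes, parking what you must in the empty tube stand, until each tall tube is straight across the hub from the other tall one, and likewise the two middle and the two short ones, all six fully down in the rotor's buckets. Do not let a tube tip over, and leave the beaker and the brown vial where they are.

Things in the scene. Friction and masses are not known exactly. Their poses are not given: they have to be found in the camera images.
- rotor: Six-bucket swing-out rotor, bare metal, fixed, does not turn. Origin: on the desk under the hub. Bucket axes 62 mm from the hub axis, at 0, 60, 120, 180, 240, 300 deg from its x axis; each holds a tube at the start. Opposite buckets are 124 mm apart. Bucket: floor 34 mm, rim 82 mm above the desk, bore 18 mm, mouth flared to 26 mm, 32 mm outside. Arms between buckets 77 mm high; hub nut 22 mm wide, 88 mm high.
- stand: Grey two-place tube stand, 124 x 52 mm, fixed, empty at the start: the free spots to park tubes in. Origin: centre of its underside, on the desk. Two upright white pockets at x = -30 and +30 mm along its long axis (its x), y = 0, shaped like the rotor's buckets: floor 10 mm, rim 58 mm above the desk, bore 18 mm, mouth flared to 26 mm.
- tall_1: Tall centrifuge tube, white plastic, 120 mm long, 16 mm across, pointed conical foot (22 mm high), broad flat white ribbed screw cap 29 mm across and 16 mm high at the top. About 22 g. Seated in a bucket its cap top is 154 mm above the desk. Origin: centre of its underside; z up along the tube. One of two alike; they are interchangeable.
- tall_2: Tall centrifuge tube, white plastic, 120 mm long, 16 mm across, pointed conical foot (22 mm high), broad flat white ribbed screw cap 29 mm across and 16 mm high at the top. About 22 g. Seated in a bucket its cap top is 154 mm above the desk. Origin: centre of its underside; z up along the tube. One of two alike; they are interchangeable.
- middle_1: Middle centrifuge tube: white plastic, 104 mm long, 16 mm across, round foot, domed white cap 18 mm across whose straight side is 84 to 96 mm above the foot. About 18 g. Seated in a bucket its top is 138 mm above the desk. Origin: centre of its underside; z up along the tube. One of two alike; they are interchangeable.
- middle_2: Middle centrifuge tube: white plastic, 104 mm long, 16 mm across, round foot, domed white cap 18 mm across whose straight side is 84 to 96 mm above the foot. About 18 g. Seated in a bucket its top is 138 mm above the desk. Origin: centre of its underside; z up along the tube. One of two alike; they are interchangeable.
- short_1: Short centrifuge tube: glass, 88 mm long, 16 mm across, round foot, stepped dark rubber stopper: a collar 19 mm across from 66 to 79 mm above the foot and a knob 12 mm across on top of it up to 88 mm. About 16 g. Seated in a bucket its top is 122 mm above the desk. Origin: centre of its underside; z up along the tube. One of two alike; they are interchangeable.
- short_2: Short centrifuge tube: glass, 88 mm long, 16 mm across, round foot, stepped dark rubber stopper: a collar 19 mm across from 66 to 79 mm above the foot and a knob 12 mm across on top of it up to 88 mm. About 16 g. Seated in a bucket its top is 122 mm above the desk. Origin: centre of its underside; z up along the tube. One of two alike; they are interchangeable.
- beaker: Empty glass beaker, 66 mm across, 83 mm high, loose on the desk in front of the work: a bystander, to be left where it stands. Its origin is the centre of its underside.
- vial_amber: Brown glass vial with a grey stopper, 44 mm across, 122 mm high, loose on the desk behind the rotor: a bystander, to be left where it stands. Its origin is the centre of its underside.
There are look-alikes about, which are no part of the job. Leave any green look-alike of the tall_2 alone.

How it is judged:
By the outcome, as a careful person would: the job done as asked, in the order asked, and still so for the second after the job is handed in, with the robot touching nothing.
It also fails if it takes over 106 s, if anything falls off the work surface, if the arm or the gripper's body presses on something with over 40 N, if the wrist force passes 120 N, or if a joint passes its speed limit or range.

## Robot

A 6-joint arm with a two-finger parallel gripper is mounted at the origin on a cart in front of the work surface, level with it; the furniture and walls round the work are solid. World frame = base frame: x ahead of the robot, y to its left, z up, the work surface at z = 0. Lengths are in m, angles in degrees, forces in N, time in s.
With the tool pointing down it reaches from about 0.4 to 0.825 m from the base axis. Payload 7 kg.
Tool frame: the origin (TCP) lies at the very end of the fingers, on their centre line; the grasp point (between the pads) lies 19 mm behind it (ctrl.tcp_to_grasp is the distance from the TCP to the grasp point, in m); z points along the fingers, y is the direction in which the jaws open and shut (so a half turn about z gives the same grasp; the last joint's range is limited). The gripper opens to 88 mm and grips with 3 to 60 N. Pads are 19 mm wide; open, the fingers measure 130 mm over their backs; the gripper's body (78 mm by 193 mm) begins 47 mm behind the grasp point.
Start: joints at [-59.639, 20.546, 0.682, 0, -70.136, -16.507], TCP at [0.162, -0.655, 0.227] pointing down, gripper open.
Joint ranges: [-176.03, 176.03], [-82.01, 121.73], [-58.28, 71.71], [-173.87, 95.51], [-174.79, -0.11], [-173.66, 173.66]. Speed limits (degrees/s): [136.94, 136.94, 172.46, 180, 180, 180].

## Interface

Orientations are given as [roll, pitch, yaw] about the fixed x, y, z axes, in that order (R = Rz(yaw) Ry(pitch) Rx(roll)).
In Python, from plant import ctrl gives the robot as it stands.
- The arm moves only by the tool jog_arm, never from a script. Its argument "commands" is a list of rows, each an object of numbers: "x", "y", "z": the shift along the tool's x, y, z in cm; "roll": the turn about the tool's z in rad. In form: [{"x": .., "y": .., "z": .., "roll": ..}, ...]. A call has 1 to 12 rows; each row shifts and turns the commanded pose from where the row before left it, along the tool's axes as they then stand; what a row does not reach is not made up. A row lasts 1/10 s, in which the tool goes at most 50 mm and 8.59 degrees, less where a joint would pass 70% of its speed; a pose out of reach is approached as far as the arm can. A call is refused whole if a number of a shift passes 5 or a number of a turn 0.15, either way. A call with a gripper value outside its range is refused whole. "gripper" is the finger opening in cm, from 0 to 8.76, set as the call begins (left out, the last holds). The fingers move at their own pace and stop on an object; the grip force is fixed at half the most. Time passes only in rows, so rows that do not move let the fingers close. It gives the time, the measured TCP pose, the force and the opening at its end, in the units of the state.
- ctrl.get_obs(): the state, without advancing time (a new reading comes with each control period).
- ctrl.snapshot(name): name is "scene" or "top"; returns a dict with "image" (420x560x3 uint8, red, green, blue), "mtx" (3x3 intrinsics, pixels), "position" and "orientation" of the camera in the world. Camera axes: x right, y up, looking along -z (the intrinsics and any distortion apply to the point x, -y, -z); pixel columns grow to the right and rows downward; lengths in m; the calibration is good to about 2 mm. A picture is of the moment at which its call begins. There is no depth.
- ctrl.close_job(): hands the job in, once; it reports no verdict.
Trained networks look in the newest picture that a camera, given by its name, has taken for a name from the list of things; names that differ only in an ending like _2 or _b are one class to them, and where a whole thing is asked for, a point or a joint stands for the part that bears it (a point fixed in the world has none). Each returns a list of dicts, best first, with "confidence" (0 to 1); they miss things now and then, are a little off and sometimes report something else, mostly with a low value. They report only what shows in the picture. A call takes as long as a camera call. They do not tell look-alikes from the thing itself.
- ctrl.search_frame(camera, query): "position" ([column, row] as shares, 0 to 1, of the picture: columns of its width, rows of its height, amid what is visible of it).
- ctrl.regions_of(camera, query): "mask" (420x560 bool, what is visible of it) and "position" ([column, row] as shares, 0 to 1, of the picture: columns of its width, rows of its height, amid what is visible of it).
The state is a dict: "clock": time; "joint_pos": joint angles; "qvel": joint speeds; "tau": joint torques, N m; "tool_pos": TCP position; "orientation": TCP orientation; "force": force on the tool from outside, world axes, zero at the start; "moment": the same for the moment, N m; "opening": finger opening in m.
Only numpy, scipy, OpenCV 4.12 (cv2) and the standard library are available. Lean on these libraries where they do the work, as an engineer would, in place of code of your own. Each camera call takes 0.05 s, during which the arm holds its last target.

## Working session

There is one attempt and no reset: what is moved stays moved. The work goes in short steps, Python scripts to look and compute and a tool call to move; the robot and the scene stay as the last step left them, time stands still between calls to the robot, and variables do not carry over. Pictures are saved under pics/ and viewed, and the job is handed in when it is done.

Besides the shell and the picture viewer there is one more tool, called after "Emit:" as name(argument=value, ...) on one line, values as JSON. jog_arm: Moves the arm, as the interface text tells. Its arguments: {"type":"object","properties":{"commands":{"type":"array"},"gripper":{"type":"number"}},"required":["commands"]}

```bash
ls; mkdir -p pics
python3 - <<'E'
from plant import ctrl
import cv2,json
print(ctrl.get_obs())
for n in ["scene","top"]:
    s=ctrl.snapshot(n); cv2.imwrite(f"pics/{n}0.png",s["image"][:,:,::-1]); print(n,s["mtx"],s["position"],s["orientation"],[k for k in s])
    import numpy as np
    np.save(f"pics/{n}0.npy",s["image"])
E
```

```text
pics
{'clock': 0.0, 'joint_pos': array([-5.96364503e+01,  2.05905164e+01,  6.32207259e-01, -2.21563519e-02,
       -7.01366828e+01, -1.65065702e+01]), 'qvel': array([ 0.01242466,  0.03762404,  0.02381792, -0.01544378,  0.05373924,
        0.03937004]), 'tau': array([ 5.82205957e-04, -5.82716095e+01,  2.93052542e+01,  6.99717119e+00,
        6.86562998e-03, -1.21841044e-04]), 'tool_pos': array([ 0.16151352, -0.65486041,  0.22561477]), 'orientation': array([ 1.79903005e+02, -7.02261296e-03, -1.66150560e+02]), 'force': array([ 0.08669357, -0.19712032,  0.27272514]), 'moment': array([ 0.01013068, -0.00663181,  0.01266841]), 'opening': 0.08774792479512246}
scene [[405.29020532   0.         279.87117851]
 [  0.         405.29020532 208.97693952]
 [  0.           0.           1.        ]] [ 0.97340408 -0.42694547  0.71141682] [37.32726251 -0.13725012 71.68411505] ['image', 'mtx', 'position', 'orientation']
top [[543.86291029   0.         272.9832835 ]
 [  0.         543.86291029 212.30078773]
 [  0.           0.           1.        ]] [ 0.320093   -0.26561467  0.91640605] [  9.82872229  -0.70673265 -88.68066561] ['image', 'mtx', 'position', 'orientation']
```

View pics/scene0.png

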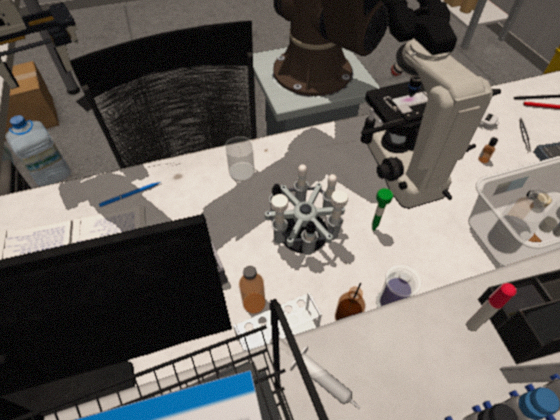

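View pics/top0.png

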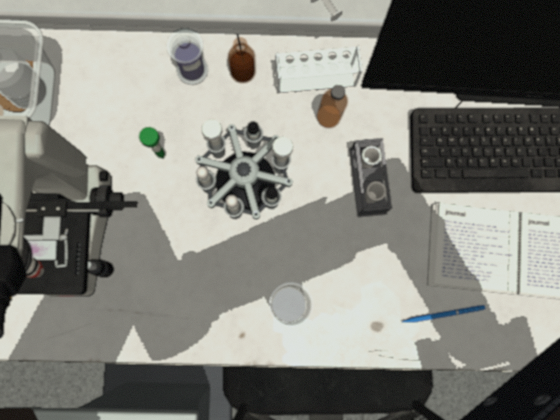

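```bash
cat > h.py <<'E'
import numpy as np,cv2
from scipy.spatial.transform import Rotation as R
CAM={"scene":(np.array([[405.29020532,0,279.87117851],[0,405.29020532,208.97693952],[0,0,1]]),np.array([0.97340408,-0.42694547,0.71141682]),[37.32726251,-0.13725012,71.68411505]),
"top":(np.array([[543.86291029,0,272.9832835],[0,543.86291029,212.30078773],[0,0,1]]),np.array([0.320093,-0.26561467,0.91640605]),[9.82872229,-0.70673265,-88.68066561])}
def proj(c,P):
    K,p,o=CAM[c]; M=R.from_euler('xyz',o,degrees=True).as_matrix()
    q=(np.atleast_2d(P)-p)@M; q=q*[1,-1,-1]; u=q@K.T; return u[:,:2]/u[:,2:]
def ray(c,uv,z):
    K,p,o=CAM[c]; M=R.from_euler('xyz',o,degrees=True).as_matrix()
    d=np.linalg.inv(K)@[uv[0],uv[1],1]; d=M@(d*[1,-1,-1]); return p+d*(z-p[2])/d[2]
E
python3 - <<'E'
import numpy as np,cv2
t=np.load('pics/top0.npy')[:,:,::-1]
cv2.imwrite('pics/tz.png',cv2.resize(t[100:240,180:400],None,fx=3.6,fy=3.6,interpolation=cv2.INTER_CUBIC))
t=np.load('pics/scene0.npy')[:,:,::-1]
cv2.imwrite('pics/sz.png',cv2.resize(t[130:270,180:400],None,fx=3.6,fy=3.6,interpolation=cv2.INTER_CUBIC))
from h import *
print(ray('top',(244,170),.088), ray('top',(373,156),.058),ray('top',(375,190),.058),ray('scene',(308,210),.088))
E
```

```text
[ 0.52989159 -0.22559943  0.088     ] [ 0.56654172 -0.43412071  0.058     ] [ 0.5097699  -0.43688277  0.058     ] [ 0.54190511 -0.22531703  0.088     ]
```

View pics/tz.png

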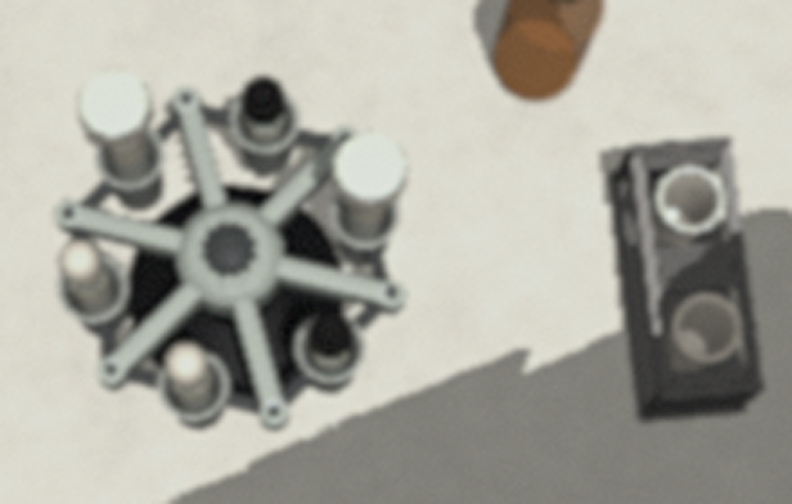

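View pics/sz.png

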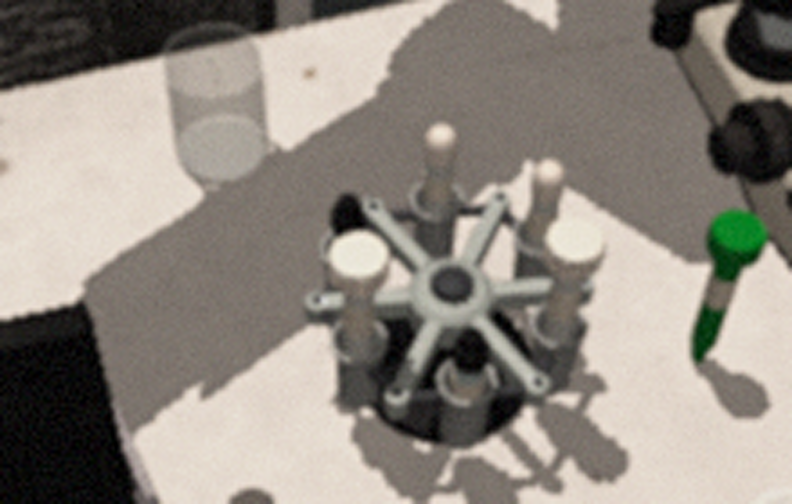

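```bash
cat > fit.py <<'E'
from h import *
from scipy.optimize import least_squares
def tz(p,o): return (np.array(p)+.5)/3.6-.5+o
T=lambda p: tz(p,(180,100)); S=lambda p: tz(p,(180,130))
# idx ring clockwise in top view: 0 T,1 S,2 T,3 S,4 M,5 M
tops=[.154,.122,.154,.122,.137,.137]
pt=[(115,103),(264,98),(370,168),(330,330),(187,358),(82,257)]
ps=[(575,242),(469,350),(358,255),(346,208),(440,132),(549,169)]
# triangulate each
def tri(a,b):
    A=[];B=[]
    for c,uv in(("top",a),("scene",b)):
        p0=ray(c,uv,0);p1=CAM[c][1];d=p1-p0;d/=np.linalg.norm(d);Q=np.eye(3)-np.outer(d,d);A.append(Q);B.append(Q@p0)
    return np.linalg.lstsq(np.vstack(A),np.hstack(B),rcond=None)[0]
for i in range(6):
    print(i,tri(T(pt[i]),S(ps[i])).round(4),"top@z",ray("top",T(pt[i]),tops[i])[:2].round(4),"sc",ray("scene",S(ps[i]),tops[i])[:2].round(4))
print("nut",tri(T((229,247)),S((453,283))).round(4))
arms=[(186,98),(67,213),(111,370),(273,411),(393,294)]
aw=np.array([ray("top",T(a),.077)[:2] for a in arms]);
def f(p):
    return np.concatenate([(p[:2]+p[3]*np.array([np.cos(p[2]-k*np.pi/3),np.sin(p[2]-k*np.pi/3)])-0) -a for k,a in zip([0,-1,-2,-3,2+0-1],aw)])
# generic: try order by angle
c0=aw.mean(0)
nut=ray("top",T((229,247)),.088)[:2]
for a in aw: d=a-nut; print("arm",a.round(4),np.degrees(np.arctan2(d[1],d[0])).round(1),np.linalg.norm(d).round(4))
print("nut top",nut)
for i in range(6):
    d=ray("top",T(pt[i]),tops[i])[:2]-nut; print(i,np.degrees(np.arctan2(d[1],d[0])).round(1),np.linalg.norm(d).round(4))
for p in[(690,200),(707,328)]: print("pocket",ray("top",T(p),.058).round(4))
E
python3 fit.py
```

```text
0 [ 0.5753 -0.1805  0.1504] top@z [ 0.5746 -0.1795] sc [ 0.5776 -0.1836]
1 [ 0.5933 -0.2402  0.1082] top@z [ 0.5892 -0.2387] sc [ 0.6016 -0.2464]
2 [ 0.5504 -0.2852  0.1514] top@z [ 0.5501 -0.2834] sc [ 0.552  -0.2875]
3 [ 0.4905 -0.2714  0.115 ] top@z [ 0.4897 -0.269 ] sc [ 0.4956 -0.2756]
4 [ 0.4728 -0.213   0.137 ] top@z [ 0.4734 -0.2113] sc [ 0.4726 -0.2148]
5 [ 0.5144 -0.1676  0.1353] top@z [ 0.5143 -0.1669] sc [ 0.5156 -0.1694]
nut [ 0.5334 -0.2255  0.0834]
arm [ 0.6035 -0.2024] 17.2 0.0742
arm [ 0.5491 -0.1518] 77.3 0.0744
arm [ 0.479  -0.1742] 136.9 0.0735
arm [ 0.4626 -0.2453] -163.4 0.0731
arm [ 0.5161 -0.2965] -102.9 0.074
nut top [ 0.5326804  -0.22433476]
0 46.9 0.0614
1 -14.3 0.0583
2 -73.6 0.0616
3 -133.9 0.062
4 167.6 0.0607
5 107.7 0.0603
pocket [ 0.5678 -0.4314  0.058 ]
pocket [ 0.5086 -0.4385  0.058 ]
```

```bash
cat >> h.py <<'E'
C=np.array([.5333,-.2252])
def slot(i,r=.062,a0=47.1):
    a=np.radians(a0-60*i); return C+r*np.array([np.cos(a),np.sin(a)])
PB=np.array([.5091,-.4392])
def go(xy,z,yaw=-133.):
    from plant import ctrl
    o=ctrl.get_obs(); p=o['tool_pos']; ya=o['orientation']
    M=R.from_euler('xyz',[180,0,ya[2]],degrees=True).as_matrix()
    d=np.array([xy[0],xy[1],z])-p
    print("clk",o['clock'],"pos",p.round(4),"ori",ya.round(2),"F",o['force'].round(1),"open",round(o['opening'],4))
    print("target",np.round(xy,4),z,"tool cm",(M.T@d*100).round(2),"roll rad",np.radians(ya[2]-yaw).round(3))
E
python3 -c "
from h import *
for i in range(6): print(i,slot(i).round(4))"
```

```text
0 [ 0.5755 -0.1798]
1 [ 0.5937 -0.239 ]
2 [ 0.5515 -0.2845]
3 [ 0.4911 -0.2706]
4 [ 0.4729 -0.2114]
5 [ 0.5151 -0.1659]
```

Emit:
jog_arm(commands=[{"roll":-0.145},{"roll":-0.145},{"roll":-0.145},{"roll":-0.145},{}], gripper=5.0)

```text
validation failed for argument at $.co...
```

```bash
python3 -c "
from h import *
go(slot(0),.226)"
```

```text
clk 0.1 pos [ 0.1615 -0.655   0.2257] ori [ 1.7992e+02 -1.0000e-02 -1.6615e+02] F [ 0.6 -0.1 -0.7] open 0.0879
target [ 0.5755 -0.1798] 0.226 tool cm [-5.157e+01  3.623e+01 -3.000e-02] roll rad -0.579
```

Emit:
jog_arm(commands=[{"x":0,"y":0,"z":0,"roll":-0.145},{"x":0,"y":0,"z":0,"roll":-0.145},{"x":0,"y":0,"z":0,"roll":-0.145},{"x":0,"y":0,"z":0,"roll":-0.145},{"x":0,"y":0,"z":0,"roll":0}], gripper=5.0)

```text
clock: 0.6
tool_pos: [0.1616, -0.6551, 0.226]
orientation: [180.0, 0.0, -132.8]
force: [0.0, -0.9, 0.0]
opening: 0.0535
```

```bash
python3 -c "
from h import *
go(slot(0),.226)"
```

```text
clk 0.6 pos [ 0.1616 -0.6551  0.226 ] ori [ 1.7996e+02  2.0000e-02 -1.3279e+02] F [ 0.  -0.9  0. ] open 0.0535
target [ 0.5755 -0.1798] 0.226 tool cm [-63.     1.91   0.  ] roll rad 0.004
```

Emit:
jog_arm(commands=[{"x":-4,"y":0,"z":0,"roll":0},{"x":-4,"y":0,"z":0,"roll":0},{"x":-4,"y":0,"z":0,"roll":0},{"x":-4,"y":0,"z":0,"roll":0},{"x":-4,"y":0,"z":0,"roll":0},{"x":-4,"y":0,"z":0,"roll":0},{"x":-4,"y":0,"z":0,"roll":0},{"x":-4,"y":0,"z":0,"roll":0},{"x":-4,"y":0,"z":0,"roll":0},{"x":-4,"y":0,"z":0,"roll":0},{"x":-4,"y":0,"z":0,"roll":0},{"x":-4,"y":0,"z":0,"roll":0}])

```text
clock: 1.8
tool_pos: [0.4893, -0.3023, 0.2266]
orientation: [180.0, 0.0, -133.2]
force: [-0.0, -0.6, -0.3]
opening: 0.0505
```

Emit:
jog_arm(commands=[{"x":-4,"y":0,"z":0,"roll":0},{"x":-4,"y":0,"z":0,"roll":0},{"x":-4,"y":1,"z":0,"roll":0},{"x":-3,"y":0.9,"z":0,"roll":0},{"x":0,"y":0,"z":0,"roll":0},{"x":0,"y":0,"z":0,"roll":0},{"x":0,"y":0,"z":0,"roll":0}])

```text
clock: 2.5
tool_pos: [0.5763, -0.1814, 0.2264]
orientation: [180.0, -0.0, -133.1]
force: [0.0, -0.6, 0.3]
opening: 0.0498
```

```bash
cat > pic.py <<'E'
import sys,cv2,numpy as np
from h import *
from plant import ctrl
ctrl_=ctrl
n=sys.argv[1]
out=[]
for c,(r,k) in {"top":((90,250),(170,400)),"scene":((120,280),(170,400))}.items():
    if len(sys.argv)>2 and sys.argv[2]!=c: continue
    s=ctrl.snapshot(c)["image"][:,:,::-1]
    out.append(cv2.resize(s[r[0]:r[1],k[0]:k[1]],None,fx=1.8*(2 if len(sys.argv)>2 else 1)*.95,fy=1.8*(2 if len(sys.argv)>2 else 1)*.95,interpolation=cv2.INTER_CUBIC))
cv2.imwrite(f"pics/{n}.png",np.hstack(out))
E
python3 pic.py a1; python3 -c "
from h import *
go(slot(0),.130)"
```

```text
clk 2.6 pos [ 0.5762 -0.1818  0.2266] ori [ 180.     -0.   -133.05] F [-0.6  0.5 -0.3] open 0.0497
target [ 0.5755 -0.1798] 0.13 tool cm [-0.1   0.19  9.66] roll rad -0.001
```

View pics/a1.png

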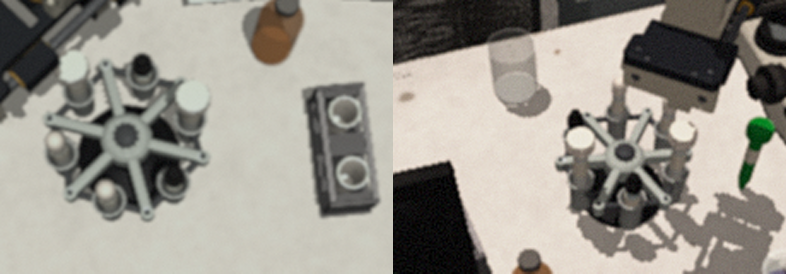

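```bash
cat > full.py <<'E'
import sys,cv2,numpy as np
from plant import ctrl
for c in sys.argv[2:]:
    s=ctrl.snapshot(c)["image"][:,:,::-1]; cv2.imwrite(f"pics/{sys.argv[1]}_{c}.png",cv2.resize(s,(784,588),interpolation=cv2.INTER_CUBIC))
E
python3 full.py f1 top scene; python3 -c "
from h import *
for c in('top','scene'): print(proj(c,[[.5762,-.1818,.2266],[.5762,-.1818,.29]])*1.4)"
```

```text
[[291.15334313 153.30514934]
 [283.44372055 127.20997852]]
[[483.43450944 235.08242396]
 [491.13897196 194.61681913]]
```

View pics/f1_top.png

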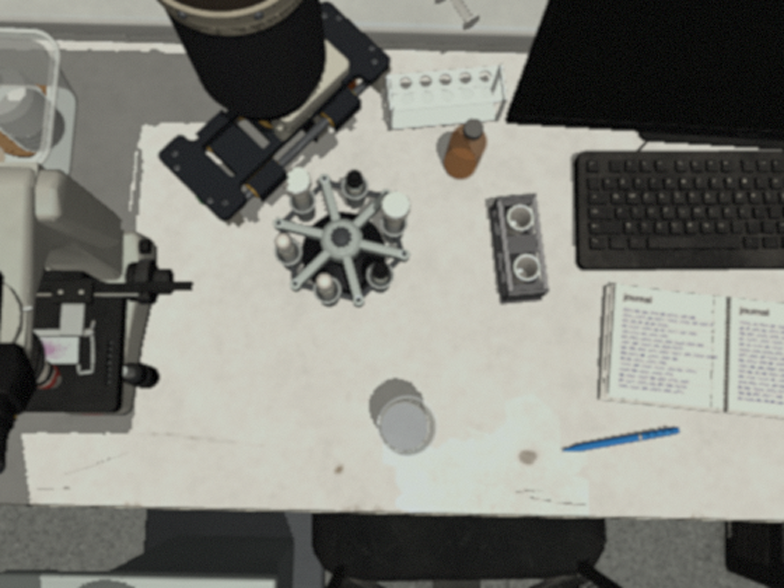

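View pics/f1_scene.png

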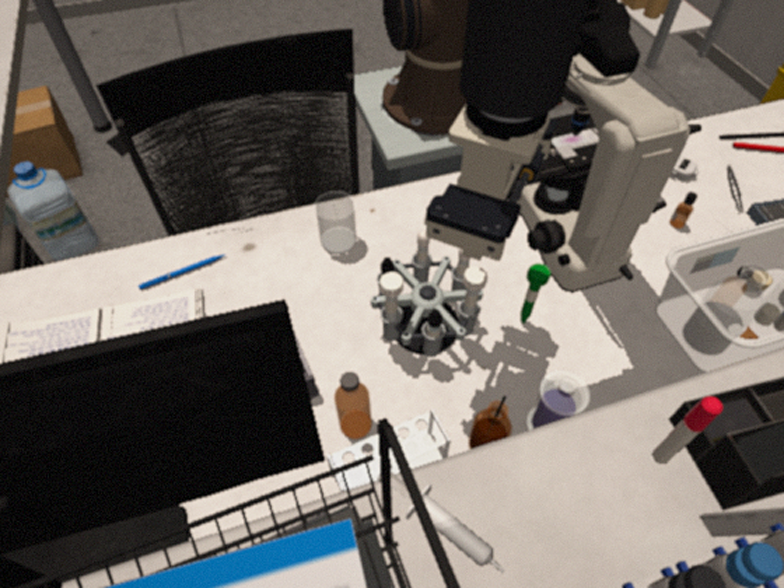

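```bash
python3 -c "
import cv2
a=cv2.imread('pics/f1_top.png')[0:260,130:460]
b=cv2.imread('pics/f1_scene.png')[150:350,360:560]
cv2.imwrite('pics/z1.png',cv2.resize(a,None,fx=2.3,fy=2.3,interpolation=cv2.INTER_CUBIC));cv2.imwrite('pics/z2.png',cv2.resize(b,None,fx=3,fy=3,interpolation=cv2.INTER_CUBIC))"
```

```text
(no output)
```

View pics/z1.png

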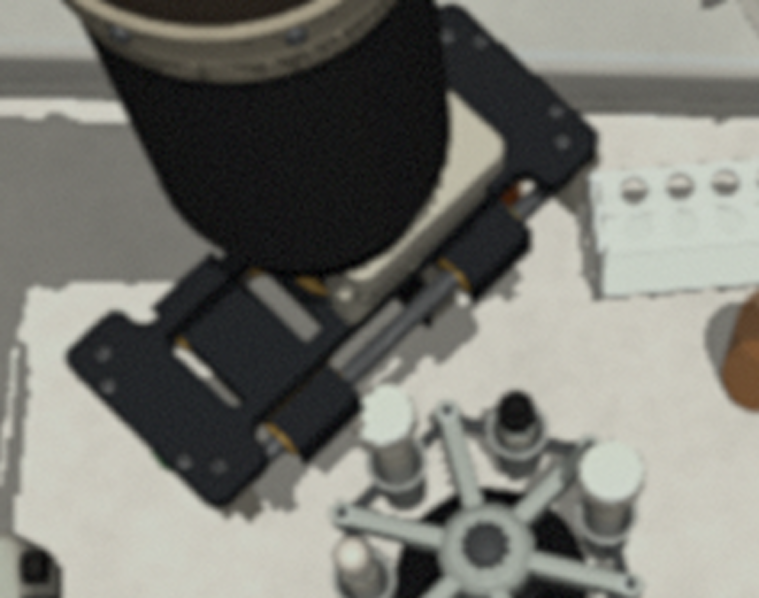

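View pics/z2.png

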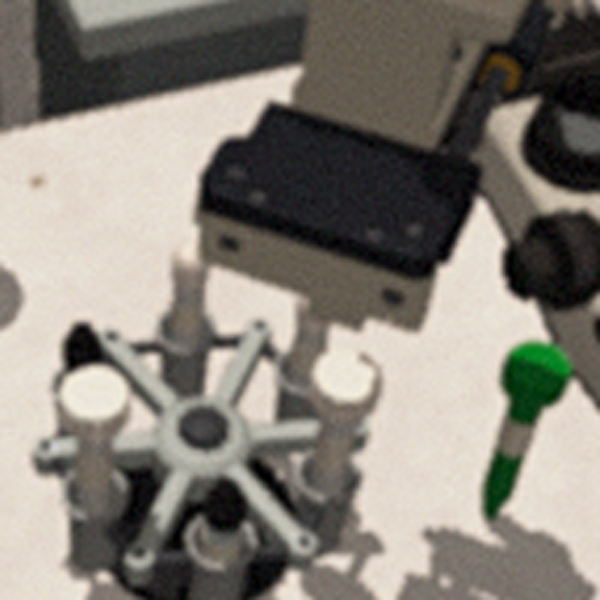

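Emit:
jog_arm(commands=[{"x":-0.1,"y":0.2,"z":0,"roll":0},{"x":0,"y":0,"z":2,"roll":0},{"x":0,"y":0,"z":2,"roll":0},{"x":0,"y":0,"z":1,"roll":0},{"x":0,"y":0,"z":0,"roll":0},{"x":0,"y":0,"z":0,"roll":0},{"x":0,"y":0,"z":0,"roll":0}])

```text
clock: 3.4
tool_pos: [0.5766, -0.1791, 0.1777]
orientation: [-179.9, 0.1, -132.9]
force: [-0.6, -0.3, 0.1]
opening: 0.0501
```

```bash
python3 full.py f2 top scene;  python3 -c "
from h import *
go(slot(0),.130)
import cv2
a=cv2.imread('pics/f2_top.png')[60:260,200:400]
b=cv2.imread('pics/f2_scene.png')[180:380,360:560]
cv2.imwrite('pics/z3.png',cv2.resize(np.hstack([a,b]),None,fx=2,fy=2,interpolation=cv2.INTER_CUBIC))"
```

```text
clk 3.5 pos [ 0.5764 -0.1789  0.1775] ori [-1.7993e+02  6.0000e-02 -1.3291e+02] F [ 0.  -0.9 -0.5] open 0.0503
target [ 0.5755 -0.1798] 0.13 tool cm [0.12 0.01 4.75] roll rad 0.002
```

View pics/z3.png

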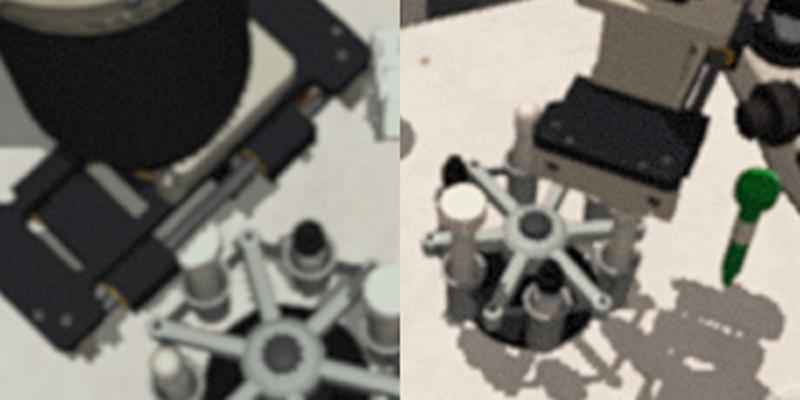

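Emit:
jog_arm(commands=[{"x":0.1,"y":0,"z":1,"roll":0},{"x":0,"y":0,"z":1,"roll":0},{"x":0,"y":0,"z":1,"roll":0},{"x":0,"y":0,"z":1,"roll":0},{"x":0,"y":0,"z":0.7,"roll":0},{"x":0,"y":0,"z":0,"roll":0},{"x":0,"y":0,"z":0,"roll":0}])

```text
clock: 4.2
tool_pos: [0.5753, -0.1797, 0.1294]
orientation: [180.0, -0.0, -132.9]
force: [-0.2, 1.1, 0.2]
opening: 0.0498
```

Emit:
jog_arm(commands=[{"x":0,"y":0,"z":0,"roll":0},{"x":0,"y":0,"z":0,"roll":0},{"x":0,"y":0,"z":0,"roll":0},{"x":0,"y":0,"z":0,"roll":0},{"x":0,"y":0,"z":0,"roll":0},{"x":0,"y":0,"z":0,"roll":0},{"x":0,"y":0,"z":0,"roll":0},{"x":0,"y":0,"z":0,"roll":0}], gripper=2.0)

```text
clock: 5.0
tool_pos: [0.5754, -0.1797, 0.1299]
orientation: [-180.0, 0.0, -132.9]
force: [0.2, -0.0, 2.3]
opening: 0.028
```

Emit:
jog_arm(commands=[{"x":0,"y":0,"z":-1,"roll":0},{"x":0,"y":0,"z":-1,"roll":0},{"x":0,"y":0,"z":-1,"roll":0},{"x":0,"y":0,"z":-1,"roll":0},{"x":0,"y":0,"z":-1,"roll":0},{"x":0,"y":0,"z":-1.5,"roll":0},{"x":0,"y":0,"z":-1.5,"roll":0},{"x":0,"y":0,"z":-1.5,"roll":0},{"x":0,"y":0,"z":-1.5,"roll":0},{"x":0,"y":0,"z":-1.5,"roll":0},{"x":0,"y":0,"z":-1.5,"roll":0},{"x":0,"y":0,"z":0,"roll":0}])

```text
clock: 6.2
tool_pos: [0.5762, -0.1799, 0.2725]
orientation: [-179.8, 0.1, -132.9]
force: [-0.3, -0.1, -0.3]
opening: 0.0277
```

```bash
python3 full.py f3 top scene;  python3 -c "
from h import *
go(PB,.270)
import cv2
a=cv2.imread('pics/f3_top.png')[60:260,200:400]
b=cv2.imread('pics/f3_scene.png')[150:350,360:560]
cv2.imwrite('pics/z3.png',cv2.resize(np.hstack([a,b]),None,fx=2,fy=2,interpolation=cv2.INTER_CUBIC))"
```

```text
clk 6.3 pos [ 0.5751 -0.1795  0.2698] ori [-1.7998e+02  4.0000e-02 -1.3292e+02] F [ 0.4 -0.4 -0.6] open 0.0281
target [ 0.5091 -0.4392] 0.27 tool cm [ 2.351e+01 -1.285e+01 -2.000e-02] roll rad 0.001
```

View pics/z3.png

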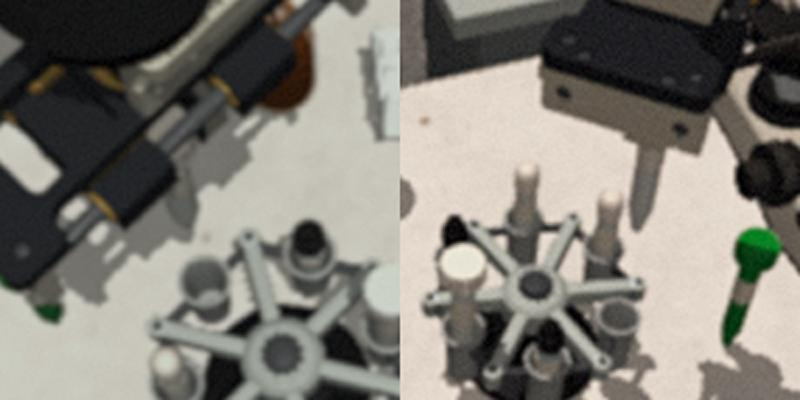

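Emit:
jog_arm(commands=[{"x":1.2,"y":-0.65,"z":0,"roll":0},{"x":2.35,"y":-1.3,"z":0,"roll":0},{"x":2.35,"y":-1.3,"z":0,"roll":0},{"x":2.35,"y":-1.3,"z":0,"roll":0},{"x":2.35,"y":-1.3,"z":0,"roll":0},{"x":2.35,"y":-1.3,"z":0,"roll":0},{"x":2.35,"y":-1.25,"z":0,"roll":0},{"x":2.35,"y":-1.25,"z":0,"roll":0},{"x":2.35,"y":-1.25,"z":0,"roll":0},{"x":2.3,"y":-1.25,"z":0,"roll":0},{"x":1.2,"y":-0.7,"z":0,"roll":0},{"x":0,"y":0,"z":0,"roll":0}])

```text
clock: 7.5
tool_pos: [0.5081, -0.4409, 0.2682]
orientation: [179.9, -0.0, -133.0]
force: [0.2, 0.5, -0.3]
opening: 0.0282
```

```bash
python3 full.py f4 top scene;  python3 -c "
from h import *
go(PB,.106)
print(ray('top',(np.array([206,285])/2+[200,60])/1.4,.082),slot(0))
import cv2
b=cv2.imread('pics/f4_scene.png')[150:350,260:560]
a=cv2.imread('pics/f4_top.png')[100:400,260:660]
cv2.imwrite('pics/z3.png',cv2.resize(a,None,fx=1.9,fy=1.9,interpolation=cv2.INTER_CUBIC))
cv2.imwrite('pics/z4.png',cv2.resize(b,None,fx=2,fy=2,interpolation=cv2.INTER_CUBIC))"
```

```text
clk 7.6 pos [ 0.5089 -0.4392  0.2688] ori [ 179.93   -0.   -132.96] F [-0.9  0.2 -0.3] open 0.0285
target [ 0.5091 -0.4392] 0.106 tool cm [-2.000e-02 -1.000e-02  1.628e+01] roll rad 0.001
[ 0.57170564 -0.18019775  0.082     ] [ 0.57550469 -0.17978234]
```

View pics/z3.png

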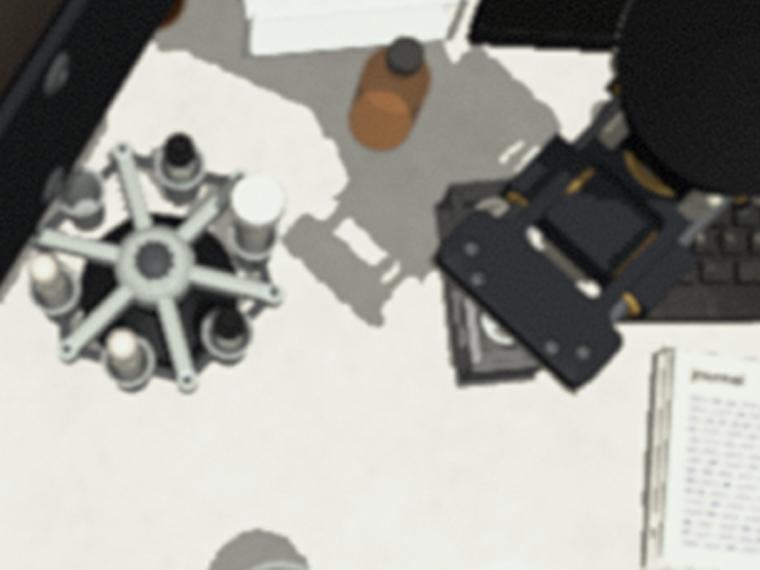

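View pics/f4_scene.png

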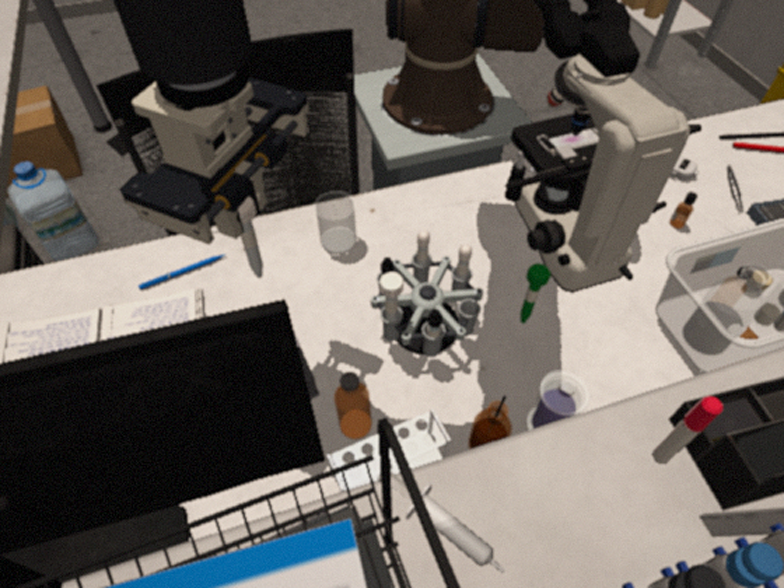

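```bash
python3 -c "
from h import *
a=cv2.imread('pics/f1_top.png')[180:310,480:560]
b=cv2.imread('pics/f4_top.png')[170:300,270:420]
c=np.hstack([cv2.resize(a,None,fx=3.4,fy=4.0*.85,interpolation=cv2.INTER_CUBIC),cv2.resize(b,None,fx=3.4,fy=3.4,interpolation=cv2.INTER_CUBIC)])
def mark(P,off,x0,r,z):
    for k in np.arange(0,360,10):
        q=proj('top',[P[0]+r*np.cos(np.radians(k)),P[1]+r*np.sin(np.radians(k)),z])[0]
        u=(((q+.5)*1.4-.5)-off)*3.4+[x0,0]
        cv2.circle(c,(int(u[0]),int(u[1])),1,(0,0,255),-1)
mark(PB,np.array([480,180]),0,.013,.058);mark([.5683,-.4321],np.array([480,180]),0,.013,.058)
for i in range(6): mark(slot(i),np.array([270,170]),272,.016,.082)
cv2.imwrite('pics/z5.png',c)"
```

```text
(no output)
```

View pics/z5.png

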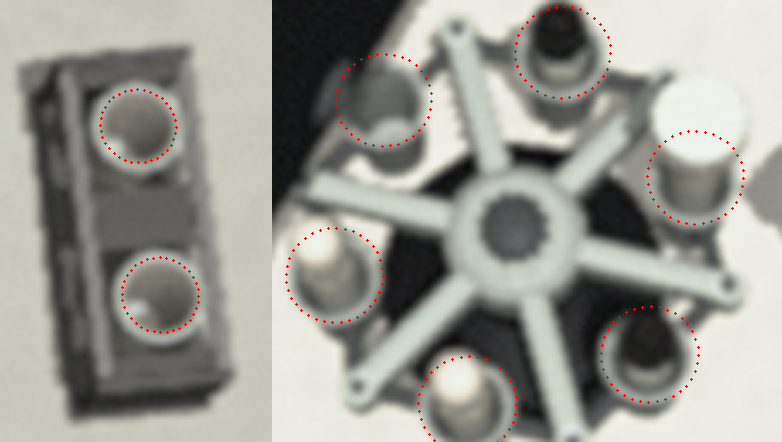

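Emit:
jog_arm(commands=[{"x":0,"y":0,"z":2,"roll":0},{"x":0,"y":0,"z":2,"roll":0},{"x":0,"y":0,"z":2,"roll":0},{"x":0,"y":0,"z":2,"roll":0},{"x":0,"y":0,"z":2,"roll":0},{"x":0,"y":0,"z":1,"roll":0},{"x":0,"y":0,"z":1,"roll":0},{"x":0,"y":0,"z":1,"roll":0},{"x":0,"y":0,"z":1,"roll":0},{"x":0,"y":0,"z":0,"roll":0},{"x":0,"y":0,"z":0,"roll":0}])

```text
clock: 8.7
tool_pos: [0.5094, -0.4394, 0.1297]
orientation: [-180.0, -0.0, -132.9]
force: [-0.9, 0.0, -0.1]
opening: 0.0281
```

Emit:
jog_arm(commands=[{"x":0,"y":0,"z":0.8,"roll":0},{"x":0,"y":0,"z":0.8,"roll":0},{"x":0,"y":0,"z":0.5,"roll":0},{"x":0,"y":0,"z":0,"roll":0},{"x":0,"y":0,"z":0,"roll":0},{"x":0,"y":0,"z":0,"roll":0}])

```text
clock: 9.3
tool_pos: [0.5093, -0.4393, 0.1087]
orientation: [-180.0, -0.0, -132.9]
force: [1.0, 0.3, -0.1]
opening: 0.0283
```

Emit:
jog_arm(commands=[{"x":0,"y":0,"z":0.2,"roll":0},{"x":0,"y":0,"z":0,"roll":0},{"x":0,"y":0,"z":0,"roll":0}])

```text
clock: 9.6
tool_pos: [0.5093, -0.4393, 0.1066]
orientation: [-180.0, -0.0, -132.9]
force: [0.7, 0.5, -0.5]
opening: 0.0283
```

Emit:
jog_arm(commands=[{"x":0,"y":0,"z":0,"roll":0},{"x":0,"y":0,"z":0,"roll":0},{"x":0,"y":0,"z":0,"roll":0},{"x":0,"y":0,"z":0,"roll":0},{"x":0,"y":0,"z":0,"roll":0},{"x":0,"y":0,"z":-1,"roll":0},{"x":0,"y":0,"z":-2,"roll":0},{"x":0,"y":0,"z":-2,"roll":0},{"x":0,"y":0,"z":-2,"roll":0},{"x":0,"y":0,"z":-2,"roll":0},{"x":0,"y":0,"z":-1,"roll":0}], gripper=5.0)

```text
clock: 10.7
tool_pos: [0.51, -0.4398, 0.2096]
orientation: [-179.8, 0.0, -132.9]
force: [0.4, -0.1, -0.2]
opening: 0.05
```

```bash
python3 -c "
from h import *
go(slot(1),.206)"
```

```text
clk 10.7 pos [ 0.51   -0.4398  0.2096] ori [-1.798e+02  3.000e-02 -1.329e+02] F [ 0.4 -0.1 -0.2] open 0.05
target [ 0.5937 -0.239 ] 0.206 tool cm [-20.41   7.54   0.36] roll rad 0.002
```

Emit:
jog_arm(commands=[{"x":-1.4,"y":0.5,"z":0,"roll":0},{"x":-2.5,"y":0.9,"z":0,"roll":0},{"x":-2.5,"y":0.9,"z":0,"roll":0},{"x":-2.5,"y":0.9,"z":0,"roll":0},{"x":-2.5,"y":0.9,"z":0,"roll":0},{"x":-2.5,"y":0.9,"z":0,"roll":0},{"x":-2.5,"y":0.9,"z":0,"roll":0},{"x":-2.5,"y":1.0,"z":0,"roll":0},{"x":-1.5,"y":0.65,"z":0,"roll":0},{"x":0,"y":0,"z":0,"roll":0},{"x":0,"y":0,"z":0,"roll":0}], gripper=4.2)

```text
clock: 11.8
tool_pos: [0.5927, -0.2381, 0.2062]
orientation: [180.0, -0.0, -132.9]
force: [-1.3, -0.1, -0.6]
opening: 0.042
```

```bash
python3 full.py f5 top;  python3 -c "
from h import *
go(slot(1),.091)
a=cv2.imread('pics/f5_top.png')[100:400,260:660]
cv2.imwrite('pics/z3.png',cv2.resize(a,None,fx=1.9,fy=1.9,interpolation=cv2.INTER_CUBIC))"
```

```text
clk 11.85 pos [ 0.5926 -0.2386  0.2063] ori [ 1.7997e+02 -2.0000e-02 -1.3291e+02] F [ 1.2 -0.9  0.2] open 0.0421
target [ 0.5937 -0.239 ] 0.091 tool cm [-0.05 -0.11 11.53] roll rad 0.002
```

View pics/z3.png

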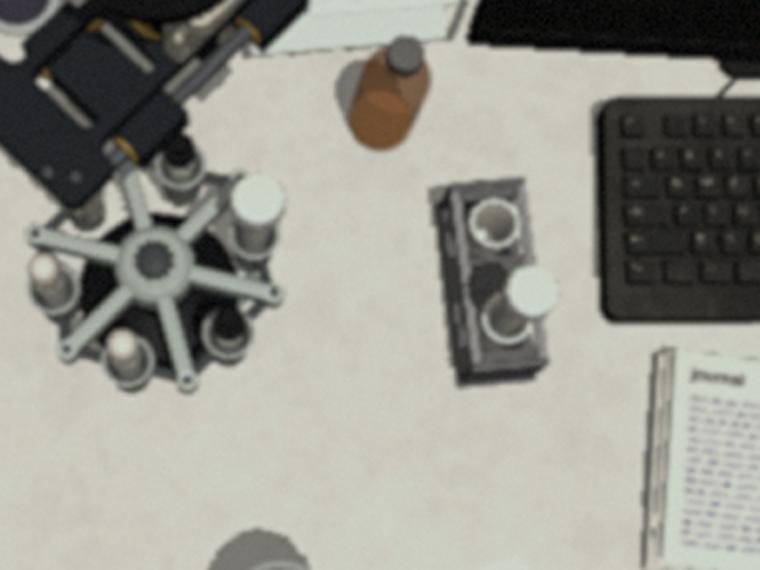

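Emit:
jog_arm(commands=[{"x":0,"y":-0.1,"z":2,"roll":0},{"x":0,"y":0,"z":2,"roll":0},{"x":0,"y":0,"z":2,"roll":0},{"x":0,"y":0,"z":1.5,"roll":0},{"x":0,"y":0,"z":1,"roll":0},{"x":0,"y":0,"z":1,"roll":0},{"x":0,"y":0,"z":1,"roll":0},{"x":0,"y":0,"z":1,"roll":0},{"x":0,"y":0,"z":0,"roll":0},{"x":0,"y":0,"z":0,"roll":0},{"x":0,"y":0,"z":0,"roll":0}])

```text
clock: 12.95
tool_pos: [0.5941, -0.2392, 0.0922]
orientation: [-179.9, 0.0, -132.9]
force: [-0.3, -0.5, -0.3]
opening: 0.0421
```

Emit:
jog_arm(commands=[{"x":0,"y":0,"z":0,"roll":0},{"x":0,"y":0,"z":0,"roll":0},{"x":0,"y":0,"z":0,"roll":0},{"x":0,"y":0,"z":0,"roll":0},{"x":0,"y":0,"z":0,"roll":0},{"x":0,"y":0,"z":0,"roll":0},{"x":0,"y":0,"z":0,"roll":0},{"x":0,"y":0,"z":0,"roll":0}], gripper=1.0)

```text
clock: 13.75
tool_pos: [0.5937, -0.2392, 0.0917]
orientation: [-180.0, 0.0, -132.9]
force: [0.2, -0.5, 2.0]
opening: 0.018
```

```bash
python3 -c "
from h import *
go(slot(0),.230)"
```

```text
clk 13.75 pos [ 0.5937 -0.2392  0.0917] ori [-179.99    0.   -132.91] F [ 0.2 -0.5  2. ] open 0.018
target [ 0.5755 -0.1798] 0.23 tool cm [ -3.11   5.38 -13.83] roll rad 0.002
```

Emit:
jog_arm(commands=[{"x":0,"y":0,"z":-1,"roll":0},{"x":0,"y":0,"z":-1,"roll":0},{"x":0,"y":0,"z":-1,"roll":0},{"x":0,"y":0,"z":-1,"roll":0},{"x":0,"y":0,"z":-1,"roll":0},{"x":0,"y":0,"z":-1,"roll":0},{"x":0,"y":0,"z":-1,"roll":0},{"x":0,"y":0,"z":-1,"roll":0},{"x":0,"y":0,"z":0,"roll":0},{"x":0,"y":0,"z":0,"roll":0}])

```text
clock: 14.75
tool_pos: [0.5936, -0.2391, 0.1716]
orientation: [-180.0, 0.0, -132.9]
force: [0.1, -0.9, -0.3]
opening: 0.0179
```

Emit:
jog_arm(commands=[{"x":-0.5,"y":0.9,"z":0,"roll":0},{"x":-0.9,"y":1.5,"z":0,"roll":0},{"x":-0.9,"y":1.5,"z":0,"roll":0},{"x":-0.8,"y":1.5,"z":0,"roll":0},{"x":0,"y":0,"z":0,"roll":0},{"x":0,"y":0,"z":0,"roll":0},{"x":0,"y":0,"z":0,"roll":0}])

```text
clock: 15.45
tool_pos: [0.5754, -0.1794, 0.1718]
orientation: [-180.0, 0.0, -132.9]
force: [-0.1, 0.1, 0.0]
opening: 0.0177
```

```bash
python3 full.py f6 top scene;  python3 -c "
from h import *
go(slot(0),.091)
b=cv2.imread('pics/f6_scene.png')[180:380,360:560]
a=cv2.imread('pics/f6_top.png')[100:300,230:430]
cv2.imwrite('pics/z3.png',cv2.resize(np.hstack([a,b]),None,fx=2,fy=2,interpolation=cv2.INTER_CUBIC))"
```

```text
clk 15.55 pos [ 0.5753 -0.1799  0.1715] ori [-180.     -0.   -132.93] F [0.6 0.3 0.6] open 0.0181
target [ 0.5755 -0.1798] 0.091 tool cm [-0.02 -0.01  8.05] roll rad 0.001
```

View pics/z3.png

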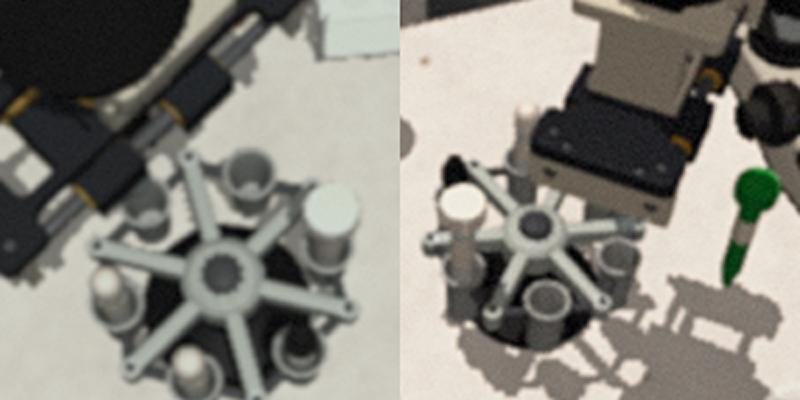

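Bucket 1 is empty and the short tube is held above bucket 0, so I'll lower it.

Emit:
jog_arm(commands=[{"x":0,"y":0,"z":1,"roll":0},{"x":0,"y":0,"z":1,"roll":0},{"x":0,"y":0,"z":1,"roll":0},{"x":0,"y":0,"z":1,"roll":0},{"x":0,"y":0,"z":1,"roll":0},{"x":0,"y":0,"z":1,"roll":0},{"x":0,"y":0,"z":1,"roll":0},{"x":0,"y":0,"z":0.8,"roll":0},{"x":0,"y":0,"z":0.1,"roll":0},{"x":0,"y":0,"z":0,"roll":0},{"x":0,"y":0,"z":0,"roll":0}])

```text
clock: 16.65
tool_pos: [0.5753, -0.1796, 0.0928]
orientation: [-180.0, 0.0, -132.9]
force: [-0.0, -0.1, -0.2]
opening: 0.0179
```

Emit:
jog_arm(commands=[{"x":0,"y":0,"z":0.1,"roll":0},{"x":0,"y":0,"z":0,"roll":0},{"x":0,"y":0,"z":0,"roll":0}])

```text
clock: 16.95
tool_pos: [0.5752, -0.1797, 0.0918]
orientation: [-180.0, 0.0, -132.9]
force: [0.1, -0.4, 0.8]
opening: 0.0177
```

Emit:
jog_arm(commands=[{"x":0,"y":0,"z":0,"roll":0},{"x":0,"y":0,"z":0,"roll":0},{"x":0,"y":0,"z":0,"roll":0},{"x":0,"y":0,"z":0,"roll":0},{"x":0,"y":0,"z":0,"roll":0},{"x":0,"y":0,"z":-1,"roll":0},{"x":0,"y":0,"z":-2,"roll":0},{"x":0,"y":0,"z":-2,"roll":0},{"x":0,"y":0,"z":-2,"roll":0},{"x":0,"y":0,"z":-2,"roll":0},{"x":0,"y":0,"z":-1,"roll":0},{"x":0,"y":0,"z":0,"roll":0}], gripper=4.2)

```text
clock: 18.15
tool_pos: [0.5761, -0.1798, 0.1935]
orientation: [-179.8, 0.1, -132.9]
force: [-0.0, -0.2, -0.8]
opening: 0.0421
```

```bash
python3 -c "
from h import *
go(slot(5),.192)"
```

```text
clk 18.15 pos [ 0.5761 -0.1798  0.1935] ori [-1.7985e+02  1.2000e-01 -1.3291e+02] F [-0.  -0.2 -0.8] open 0.0421
target [ 0.5151 -0.1659] 0.192 tool cm [3.14 5.41 0.15] roll rad 0.002
```

Emit:
jog_arm(commands=[{"x":0.5,"y":0.9,"z":0,"roll":0},{"x":0.9,"y":1.5,"z":0,"roll":0},{"x":0.9,"y":1.5,"z":0,"roll":0},{"x":0.8,"y":1.5,"z":0,"roll":0},{"x":0,"y":0,"z":0,"roll":0},{"x":0,"y":0,"z":0,"roll":0},{"x":0,"y":0,"z":0,"roll":0}])

```text
clock: 18.85
tool_pos: [0.5145, -0.1656, 0.1911]
orientation: [180.0, -0.0, -132.9]
force: [0.3, 0.3, -0.7]
opening: 0.0417
```

```bash
python3 full.py f7 top scene;  python3 -c "
from h import *
go(slot(5),.110)
b=cv2.imread('pics/f7_scene.png')[180:380,360:560]
a=cv2.imread('pics/f7_top.png')[100:300,230:430]
cv2.imwrite('pics/z3.png',cv2.resize(np.hstack([a,b]),None,fx=2,fy=2,interpolation=cv2.INTER_CUBIC))"
```

```text
clk 18.95 pos [ 0.5147 -0.1656  0.1911] ori [ 1.7997e+02 -3.0000e-02 -1.3292e+02] F [-0.4  0.4 -0.4] open 0.0414
target [ 0.5151 -0.1659] 0.11 tool cm [-0.   -0.05  8.11] roll rad 0.001
```

View pics/z3.png

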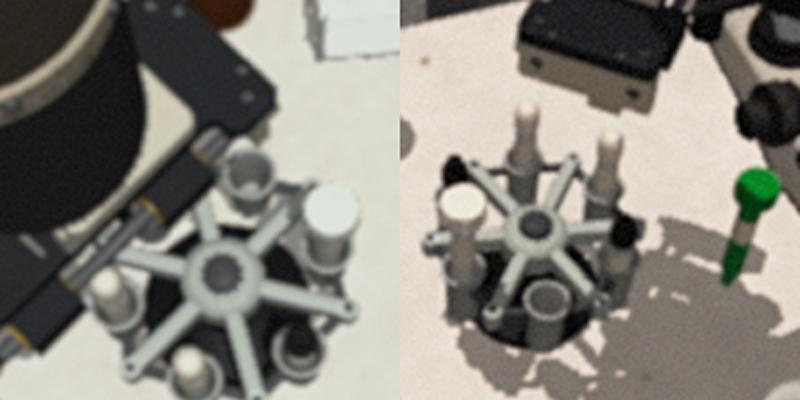

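```bash
python3 -c "
from h import *
for z in(.05,.1,.2): print(ray('top',(136,203),z), ray('top',(110,178),z))
yw=np.radians(137)
for s in(1,-1):
  print(slot(5)+.0965*np.array([np.cos(yw),np.sin(yw)])+s*.039*np.array([-np.sin(yw),np.cos(yw)]))"
```

```text
[ 0.48009569 -0.05109654  0.05      ] [ 0.52041252 -0.00616666  0.05      ]
[ 0.47086199 -0.06347631  0.1       ] [ 0.50885215 -0.02113932  0.1       ]
[ 0.45239458 -0.08823585  0.2       ] [ 0.48573141 -0.05108463  0.2       ]
[ 0.41789593 -0.12865079]
[ 0.4710918 -0.0716052]
```

View pics/f7_top.png

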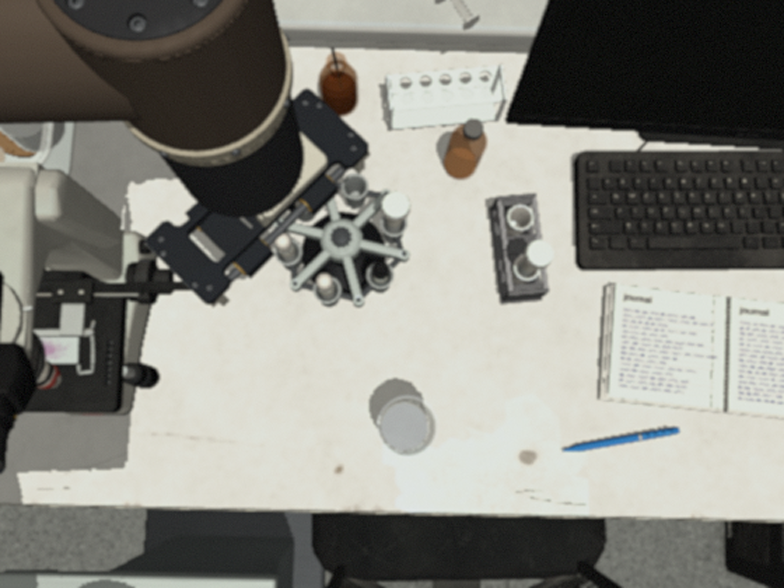

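```bash
python3 -c "
from h import *
for z in(.03,.06,.09,.12,.15,.18): print(z,proj('scene',ray('top',(136,203),z))*1.4,proj('scene',ray('top',(110,178),z))*1.4)
b=cv2.imread('pics/f4_scene.png')[80:320,470:700]
cv2.imwrite('pics/z3.png',cv2.resize(b,None,fx=2.5,fy=2.5,interpolation=cv2.INTER_CUBIC))"
```

```text
0.03 [[522.18451016 260.11755262]] [[560.80515695 272.26796413]]
0.06 [[519.82065293 245.97795684]] [[558.03146003 257.77558621]]
0.09 [[517.33423832 231.10527454]] [[555.11490928 242.53680678]]
0.12 [[514.71548144 215.44097664]] [[552.04417689 226.49243874]]
0.15 [[511.9535273  198.92013319]] [[548.80670484 209.57686735]]
0.18 [[509.03630041 181.47051372]] [[545.38853329 191.71715328]]
```

View pics/z3.png

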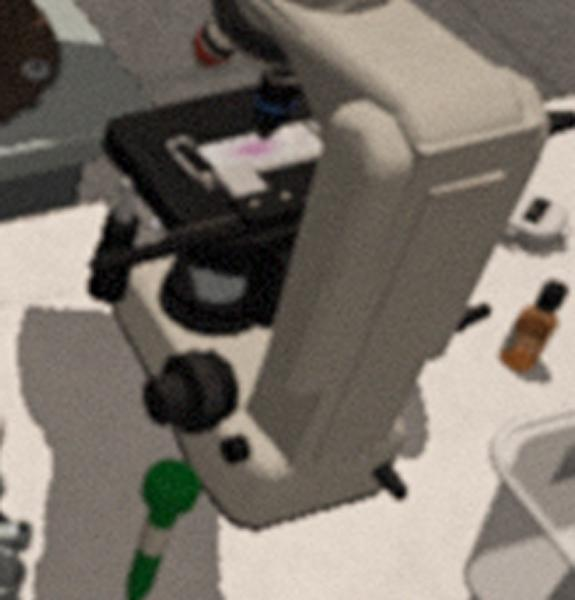

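Emit:
jog_arm(commands=[{"x":0,"y":0,"z":0,"roll":-0.145},{"x":0,"y":0,"z":0,"roll":-0.15},{"x":0,"y":0,"z":0,"roll":-0.15},{"x":0,"y":0,"z":0,"roll":-0.15},{"x":0,"y":0,"z":0,"roll":-0.15},{"x":0,"y":0,"z":0,"roll":-0.15},{"x":0,"y":0,"z":0,"roll":-0.15},{"x":0,"y":0,"z":0,"roll":0},{"x":0,"y":0,"z":0,"roll":0},{"x":0,"y":0,"z":0,"roll":0}])

```text
clock: 19.95
tool_pos: [0.5146, -0.1656, 0.1914]
orientation: [180.0, 0.0, -73.2]
force: [-0.5, -0.4, 0.1]
opening: 0.0417
```

```bash
python3 full.py f8 top;  python3 -c "
from h import *
go(slot(5),.110,-73.)
from plant import ctrl
print(ctrl.get_obs()['joint_pos'])"
```

```text
clk 20.0 pos [ 0.5146 -0.1656  0.1914] ori [179.99   0.   -73.2 ] F [ 0.5 -0.   0.4] open 0.0421
target [ 0.5151 -0.1659] 0.11 tool cm [ 0.04 -0.04  8.14] roll rad -0.004
[ 2.94020223e+00  9.46112562e+00 -1.92519512e+01 -7.76063893e-04
 -6.12977669e+01  1.38563671e+01]
```

View pics/f8_top.png

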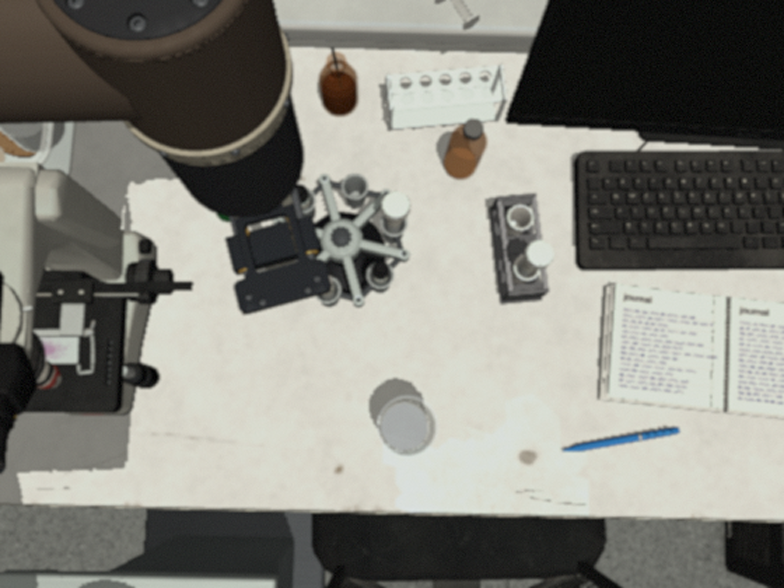

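Emit:
jog_arm(commands=[{"x":0,"y":0,"z":1.5,"roll":0},{"x":0,"y":0,"z":1.5,"roll":0},{"x":0,"y":0,"z":1,"roll":0},{"x":0,"y":0,"z":1,"roll":0},{"x":0,"y":0,"z":1,"roll":0},{"x":0,"y":0,"z":1,"roll":0},{"x":0,"y":0,"z":1.1,"roll":0},{"x":0,"y":0,"z":0,"roll":0},{"x":0,"y":0,"z":0,"roll":0}])

```text
clock: 20.9
tool_pos: [0.5145, -0.1657, 0.1104]
orientation: [180.0, -0.0, -73.0]
force: [-0.2, -0.0, 0.6]
opening: 0.0418
```

Emit:
jog_arm(commands=[{"x":0,"y":0,"z":0,"roll":0},{"x":0,"y":0,"z":0,"roll":0},{"x":0,"y":0,"z":0,"roll":0},{"x":0,"y":0,"z":0,"roll":0},{"x":0,"y":0,"z":0,"roll":0},{"x":0,"y":0,"z":0,"roll":0},{"x":0,"y":0,"z":0,"roll":0},{"x":0,"y":0,"z":0,"roll":0}], gripper=1.0)

```text
clock: 21.7
tool_pos: [0.5148, -0.1656, 0.1108]
orientation: [-180.0, -0.0, -73.0]
force: [0.2, 0.3, 3.0]
opening: 0.0167
```

Emit:
jog_arm(commands=[{"x":0,"y":0,"z":-1,"roll":0},{"x":0,"y":0,"z":-1,"roll":0},{"x":0,"y":0,"z":-1,"roll":0},{"x":0,"y":0,"z":-1,"roll":0},{"x":0,"y":0,"z":-1,"roll":0},{"x":0,"y":0,"z":-1,"roll":0},{"x":0,"y":0,"z":-1,"roll":0},{"x":0,"y":0,"z":-1,"roll":0},{"x":0,"y":0,"z":-1.5,"roll":0},{"x":0,"y":0,"z":-1.5,"roll":0},{"x":0,"y":0,"z":0,"roll":0},{"x":0,"y":0,"z":0,"roll":0}])

```text
clock: 22.9
tool_pos: [0.5145, -0.1655, 0.2207]
orientation: [-180.0, 0.0, -73.0]
force: [-0.0, 0.4, -0.9]
opening: 0.017
```

Emit:
jog_arm(commands=[{"x":0,"y":0,"z":0,"roll":0.145},{"x":0,"y":0,"z":0,"roll":0.15},{"x":0,"y":0,"z":0,"roll":0.15},{"x":0,"y":0,"z":0,"roll":0.15},{"x":0,"y":0,"z":0,"roll":0.15},{"x":0,"y":0,"z":0,"roll":0.15},{"x":0,"y":0,"z":0,"roll":0.15},{"x":0,"y":0,"z":0,"roll":0},{"x":0,"y":0,"z":0,"roll":0}])

```text
clock: 23.8
tool_pos: [0.5142, -0.1655, 0.2199]
orientation: [179.9, -0.0, -132.7]
force: [-0.3, -0.2, 0.4]
opening: 0.0169
```

```bash
python3 full.py f9 scene;  python3 -c "
from h import *
go(slot(1),.220)
a=cv2.imread('pics/f9_scene.png')[150:380,340:570]
cv2.imwrite('pics/z3.png',cv2.resize(a,None,fx=2.5,fy=2.5,interpolation=cv2.INTER_CUBIC))"
```

```text
clk 23.85 pos [ 0.5143 -0.1656  0.2201] ori [ 1.7996e+02 -3.0000e-02 -1.3267e+02] F [-0.9  0.9 -0.2] open 0.0165
target [ 0.5937 -0.239 ] 0.22 tool cm [ 2.000e-02 -1.082e+01  1.000e-02] roll rad 0.006
```

View pics/z3.png

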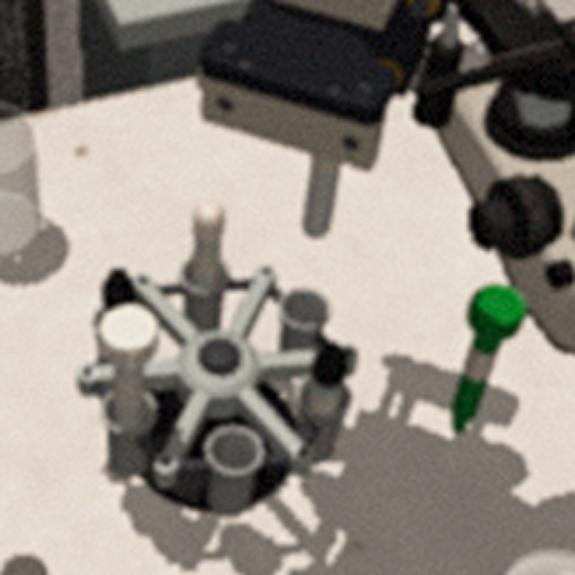

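Middle tube is held upright; bucket 5 is empty. Next, over to bucket 1.

Emit:
jog_arm(commands=[{"x":0,"y":-0.8,"z":0,"roll":0},{"x":0,"y":-1.5,"z":0,"roll":0},{"x":0,"y":-2,"z":0,"roll":0},{"x":0,"y":-2,"z":0,"roll":0},{"x":0,"y":-2,"z":0,"roll":0},{"x":0,"y":-1.5,"z":0,"roll":0},{"x":0,"y":-1,"z":0,"roll":0},{"x":0,"y":0,"z":0,"roll":0},{"x":0,"y":0,"z":0,"roll":0},{"x":0,"y":0,"z":0,"roll":0}])

```text
clock: 24.85
tool_pos: [0.5933, -0.2389, 0.2206]
orientation: [180.0, 0.0, -132.9]
force: [-0.9, 0.7, 0.1]
opening: 0.0163
```

```bash
python3 full.py f10 scene top;  python3 -c "
from h import *
go(slot(1),.110)
a=cv2.imread('pics/f10_scene.png')[150:380,340:570]
cv2.imwrite('pics/z3.png',cv2.resize(a,None,fx=2.5,fy=2.5,interpolation=cv2.INTER_CUBIC))"
```

```text
clk 24.95 pos [ 0.5934 -0.2388  0.2209] ori [-1.7998e+02  2.0000e-02 -1.3288e+02] F [ 0.1 -0.5 -0.5] open 0.0168
target [ 0.5937 -0.239 ] 0.11 tool cm [-1.000e-02 -4.000e-02  1.109e+01] roll rad 0.002
```

View pics/z3.png

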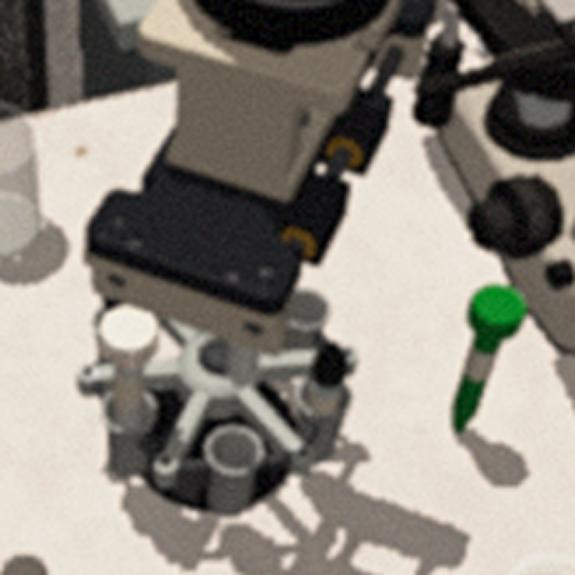

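Emit:
jog_arm(commands=[{"x":0,"y":0,"z":1.5,"roll":0},{"x":0,"y":0,"z":1.5,"roll":0},{"x":0,"y":0,"z":1,"roll":0},{"x":0,"y":0,"z":1,"roll":0},{"x":0,"y":0,"z":1,"roll":0},{"x":0,"y":0,"z":1,"roll":0},{"x":0,"y":0,"z":1,"roll":0},{"x":0,"y":0,"z":1,"roll":0},{"x":0,"y":0,"z":1,"roll":0},{"x":0,"y":0,"z":0.9,"roll":0},{"x":0,"y":0,"z":0,"roll":0},{"x":0,"y":0,"z":0,"roll":0}])

```text
clock: 26.15
tool_pos: [0.5937, -0.2392, 0.1112]
orientation: [180.0, -0.0, -132.9]
force: [1.3, -0.1, -0.7]
opening: 0.0168
```

Emit:
jog_arm(commands=[{"x":0,"y":0,"z":0,"roll":0},{"x":0,"y":0,"z":0,"roll":0},{"x":0,"y":0,"z":0,"roll":0},{"x":0,"y":0,"z":0,"roll":0},{"x":0,"y":0,"z":0,"roll":0},{"x":0,"y":0,"z":-1,"roll":0},{"x":0,"y":0,"z":-2,"roll":0},{"x":0,"y":0,"z":-2,"roll":0},{"x":0,"y":0,"z":-2,"roll":0},{"x":0,"y":0,"z":-2,"roll":0},{"x":0,"y":0,"z":-1,"roll":0},{"x":0,"y":0,"z":0,"roll":0}], gripper=4.2)

```text
clock: 27.35
tool_pos: [0.5945, -0.2393, 0.2137]
orientation: [-179.8, 0.1, -132.9]
force: [0.2, 0.6, 0.3]
opening: 0.0417
```

```bash
python3 -c "
from h import *
go(PB,.211)"
```

```text
clk 27.35 pos [ 0.5945 -0.2393  0.2137] ori [-1.7984e+02  1.1000e-01 -1.3290e+02] F [0.2 0.6 0.3] open 0.0417
target [ 0.5091 -0.4392] 0.211 tool cm [20.46 -7.35  0.27] roll rad 0.002
```

Emit:
jog_arm(commands=[{"x":1.4,"y":-0.5,"z":0,"roll":0},{"x":2.5,"y":-0.9,"z":0,"roll":0},{"x":2.5,"y":-0.9,"z":0,"roll":0},{"x":2.5,"y":-0.9,"z":0,"roll":0},{"x":2.5,"y":-0.9,"z":0,"roll":0},{"x":2.5,"y":-0.9,"z":0,"roll":0},{"x":2.5,"y":-0.9,"z":0,"roll":0},{"x":2.5,"y":-0.9,"z":0,"roll":0},{"x":1.5,"y":-0.55,"z":0,"roll":0},{"x":0,"y":0,"z":0,"roll":0},{"x":0,"y":0,"z":0,"roll":0}], gripper=5.0)

```text
clock: 28.45
tool_pos: [0.508, -0.4387, 0.2107]
orientation: [179.9, -0.0, -133.0]
force: [-0.4, 1.2, 0.5]
opening: 0.0502
```

```bash
python3 full.py f11 scene top;  python3 -c "
from h import *
go(PB,.106)
print(ray('top',(385.7,181.2),.13))
a=cv2.imread('pics/f11_scene.png')[150:380,340:570];b=cv2.imread('pics/f7_top.png')[170:320,460:610]
c=np.hstack([cv2.resize(a,(400,400),interpolation=cv2.INTER_CUBIC),cv2.resize(b,(400,400),interpolation=cv2.INTER_CUBIC)])
cv2.imwrite('pics/z3.png',c)"
```

```text
clk 28.55 pos [ 0.5087 -0.438   0.2112] ori [ 179.97    0.   -132.89] F [0.4 0.2 0.6] open 0.0499
target [ 0.5091 -0.4392] 0.106 tool cm [ 0.06 -0.11 10.52] roll rad 0.002
[ 0.50764572 -0.43857457  0.13      ]
```

View pics/z3.png

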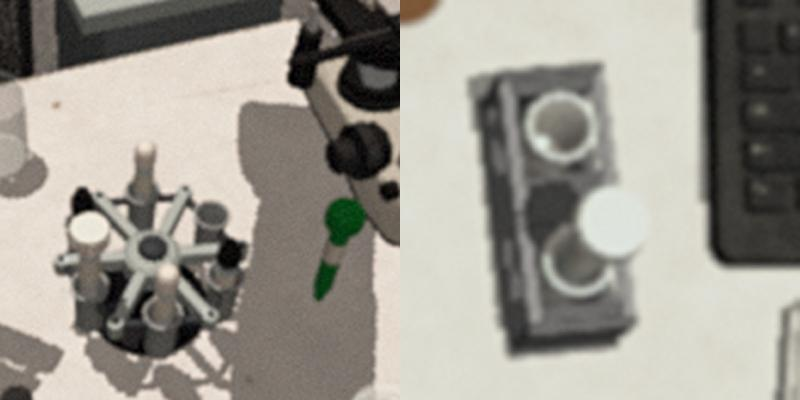

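Emit:
jog_arm(commands=[{"x":0,"y":-0.1,"z":1.5,"roll":0},{"x":0,"y":0,"z":1.5,"roll":0},{"x":0,"y":0,"z":1.5,"roll":0},{"x":0,"y":0,"z":1,"roll":0},{"x":0,"y":0,"z":1,"roll":0},{"x":0,"y":0,"z":1,"roll":0},{"x":0,"y":0,"z":1,"roll":0},{"x":0,"y":0,"z":1,"roll":0},{"x":0,"y":0,"z":1,"roll":0},{"x":0,"y":0,"z":0,"roll":0},{"x":0,"y":0,"z":0,"roll":0}])

```text
clock: 29.65
tool_pos: [0.5093, -0.4393, 0.1064]
orientation: [180.0, -0.0, -132.9]
force: [0.6, 0.4, 0.6]
opening: 0.0502
```

Emit:
jog_arm(commands=[{"x":0,"y":0,"z":0,"roll":0},{"x":0,"y":0,"z":0,"roll":0},{"x":0,"y":0,"z":0,"roll":0},{"x":0,"y":0,"z":0,"roll":0},{"x":0,"y":0,"z":0,"roll":0},{"x":0,"y":0,"z":0,"roll":0},{"x":0,"y":0,"z":0,"roll":0},{"x":0,"y":0,"z":0,"roll":0}], gripper=2.0)

```text
clock: 30.45
tool_pos: [0.5095, -0.4394, 0.1069]
orientation: [-180.0, 0.0, -132.9]
force: [-0.4, 0.8, 2.5]
opening: 0.0283
```

Emit:
jog_arm(commands=[{"x":0,"y":0,"z":-1,"roll":0},{"x":0,"y":0,"z":-1,"roll":0},{"x":0,"y":0,"z":-1,"roll":0},{"x":0,"y":0,"z":-1,"roll":0},{"x":0,"y":0,"z":-1,"roll":0},{"x":0,"y":0,"z":-1.5,"roll":0},{"x":0,"y":0,"z":-1.5,"roll":0},{"x":0,"y":0,"z":-2,"roll":0},{"x":0,"y":0,"z":-2,"roll":0},{"x":0,"y":0,"z":-2,"roll":0},{"x":0,"y":0,"z":-2,"roll":0},{"x":0,"y":0,"z":-1,"roll":0}])

```text
clock: 31.65
tool_pos: [0.5097, -0.4397, 0.2796]
orientation: [-179.8, 0.0, -132.9]
force: [0.5, -0.8, -0.4]
opening: 0.0282
```

Emit:
jog_arm(commands=[{"x":0,"y":0,"z":0,"roll":-0.145},{"x":0,"y":0,"z":0,"roll":-0.15},{"x":0,"y":0,"z":0,"roll":-0.15},{"x":0,"y":0,"z":0,"roll":-0.15},{"x":0,"y":0,"z":0,"roll":-0.15},{"x":0,"y":0,"z":0,"roll":-0.15},{"x":0,"y":0,"z":0,"roll":-0.15},{"x":0,"y":0,"z":0,"roll":0},{"x":0,"y":0,"z":0,"roll":0}])

```text
clock: 32.55
tool_pos: [0.5092, -0.4392, 0.2765]
orientation: [180.0, 0.0, -73.3]
force: [0.0, 0.1, -0.1]
opening: 0.028
```

```bash
python3 full.py f12 scene;  python3 -c "
from h import *
go(slot(5),.275,-73.)"
```

```text
clk 32.6 pos [ 0.5092 -0.4392  0.2765] ori [ 1.7999e+02  1.0000e-02 -7.3280e+01] F [-0.5 -0.  -0.3] open 0.0281
target [ 0.5151 -0.1659] 0.275 tool cm [-26.    -8.42   0.15] roll rad -0.005
```

View pics/f12_scene.png

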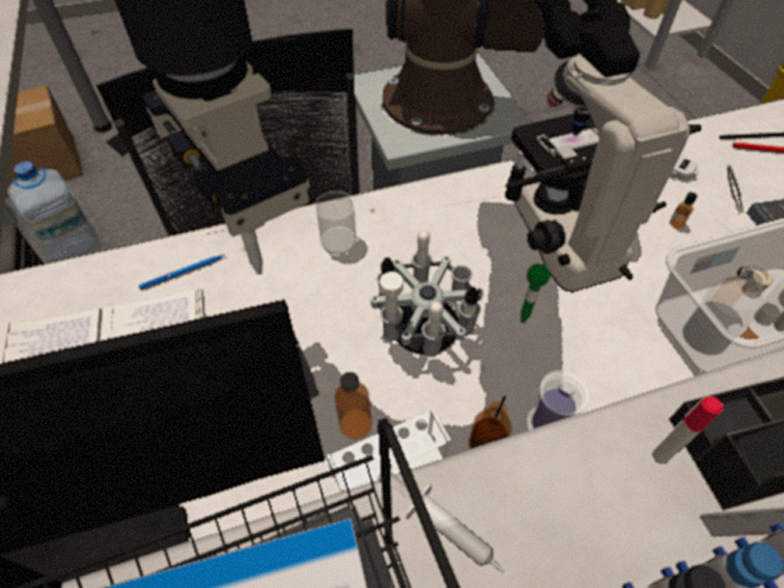

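Emit:
jog_arm(commands=[{"x":-1.3,"y":-0.4,"z":0,"roll":0},{"x":-2.6,"y":-0.85,"z":0,"roll":0},{"x":-2.6,"y":-0.85,"z":0,"roll":0},{"x":-2.6,"y":-0.85,"z":0,"roll":0},{"x":-2.6,"y":-0.85,"z":0,"roll":0},{"x":-2.6,"y":-0.85,"z":0,"roll":0},{"x":-2.6,"y":-0.85,"z":0,"roll":0},{"x":-2.6,"y":-0.85,"z":0,"roll":0},{"x":-2.6,"y":-0.85,"z":0,"roll":0},{"x":-2.6,"y":-0.85,"z":0,"roll":0},{"x":-1.3,"y":-0.37,"z":0,"roll":0},{"x":0,"y":0,"z":0,"roll":0}])

```text
clock: 33.8
tool_pos: [0.5139, -0.1644, 0.277]
orientation: [-180.0, -0.0, -73.0]
force: [0.4, -0.4, -0.1]
opening: 0.0281
```

Emit:
jog_arm(commands=[{"x":0,"y":0,"z":0,"roll":0},{"x":0,"y":0,"z":0,"roll":0}])

```text
clock: 34.0
tool_pos: [0.5139, -0.1666, 0.2765]
orientation: [180.0, -0.0, -73.1]
force: [0.5, 0.5, -1.9]
opening: 0.0281
```

```bash
python3 full.py f13 scene;  python3 -c "
from h import *
go(slot(5),.130,-73.)
a=cv2.imread('pics/f13_scene.png')[120:380,320:580]
cv2.imwrite('pics/z3.png',cv2.resize(a,None,fx=2.2,fy=2.2,interpolation=cv2.INTER_CUBIC))"
```

```text
clk 34.05 pos [ 0.5139 -0.1667  0.2764] ori [179.98  -0.   -73.11] F [0.6 0.2 0.1] open 0.0281
target [ 0.5151 -0.1659] 0.13 tool cm [-0.04 -0.14 14.64] roll rad -0.002
```

View pics/z3.png

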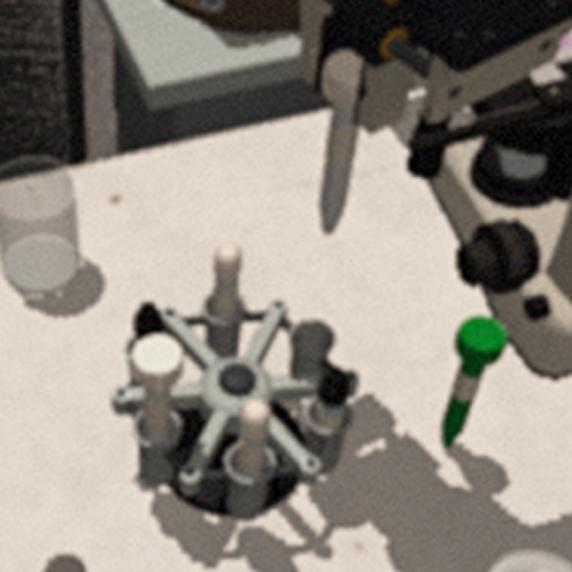

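Emit:
jog_arm(commands=[{"x":0,"y":-0.1,"z":1.5,"roll":0},{"x":0,"y":0,"z":1.5,"roll":0},{"x":0,"y":0,"z":1.5,"roll":0},{"x":0,"y":0,"z":1.5,"roll":0},{"x":0,"y":0,"z":1,"roll":0},{"x":0,"y":0,"z":1,"roll":0},{"x":0,"y":0,"z":1,"roll":0},{"x":0,"y":0,"z":0.5,"roll":0},{"x":0,"y":0,"z":0,"roll":0},{"x":0,"y":0,"z":0,"roll":0}])

```text
clock: 35.05
tool_pos: [0.5152, -0.1657, 0.1819]
orientation: [-180.0, -0.0, -73.0]
force: [0.1, -0.0, -0.3]
opening: 0.0284
```

```bash
python3 -c "
from h import *
go(slot(5),.130,-73.)"
```

```text
clk 35.05 pos [ 0.5152 -0.1657  0.1819] ori [-1.7998e+02 -2.0000e-02 -7.3030e+01] F [ 0.1 -0.  -0.3] open 0.0284
target [ 0.5151 -0.1659] 0.13 tool cm [0.01 0.02 5.19] roll rad -0.001
```

Emit:
jog_arm(commands=[{"x":0,"y":0,"z":1,"roll":0},{"x":0,"y":0,"z":1,"roll":0},{"x":0,"y":0,"z":1,"roll":0},{"x":0,"y":0,"z":1,"roll":0},{"x":0,"y":0,"z":0.7,"roll":0},{"x":0,"y":0,"z":0.4,"roll":0},{"x":0,"y":0,"z":0,"roll":0},{"x":0,"y":0,"z":0,"roll":0},{"x":0,"y":0,"z":0,"roll":0}])

```text
clock: 35.95
tool_pos: [0.5149, -0.1659, 0.1308]
orientation: [180.0, -0.0, -73.0]
force: [-1.7, -1.6, 5.1]
opening: 0.0285
```

Emit:
jog_arm(commands=[{"x":0,"y":0,"z":0,"roll":0},{"x":0,"y":0,"z":0,"roll":0},{"x":0,"y":0,"z":0,"roll":0},{"x":0,"y":0,"z":0,"roll":0},{"x":0,"y":0,"z":0,"roll":0},{"x":0,"y":0,"z":-1,"roll":0},{"x":0,"y":0,"z":-2,"roll":0},{"x":0,"y":0,"z":-2,"roll":0},{"x":0,"y":0,"z":-2,"roll":0},{"x":0,"y":0,"z":-2,"roll":0},{"x":0,"y":0,"z":-1,"roll":0},{"x":0,"y":0,"z":0,"roll":0}], gripper=5.0)

```text
clock: 37.15
tool_pos: [0.5158, -0.1658, 0.2324]
orientation: [-179.8, -0.1, -73.0]
force: [-0.1, 0.1, -0.7]
opening: 0.0504
```

Emit:
jog_arm(commands=[{"x":3,"y":0,"z":0,"roll":0},{"x":4,"y":0,"z":0,"roll":0},{"x":4,"y":0,"z":0,"roll":0},{"x":4,"y":0,"z":0,"roll":0},{"x":4,"y":0,"z":0,"roll":0},{"x":3,"y":0,"z":0,"roll":0},{"x":2,"y":0,"z":0,"roll":0},{"x":0,"y":0,"z":0,"roll":0},{"x":0,"y":0,"z":0,"roll":0}])

```text
clock: 38.05
tool_pos: [0.5843, -0.3953, 0.2287]
orientation: [179.9, 0.1, -73.1]
force: [0.2, 1.2, 0.2]
opening: 0.0502
```

```bash
python3 full.py f14 scene top;  python3 -c "
from h import *
go(slot(5),.130,-73.)
a=cv2.imread('pics/f14_scene.png')[200:380,340:520];b=cv2.imread('pics/f14_top.png')[150:330,250:430]
c=np.hstack([cv2.resize(x,(400,400),interpolation=cv2.INTER_CUBIC) for x in(a,b)])
cv2.imwrite('pics/z3.png',c)"
```

```text
clk 38.15 pos [ 0.5846 -0.3945  0.2299] ori [ 1.7996e+02  5.0000e-02 -7.3020e+01] F [0.  0.5 0.1] open 0.0501
target [ 0.5151 -0.1659] 0.13 tool cm [-2.389e+01 -2.000e-02  9.990e+00] roll rad -0.0
```

View pics/z3.png

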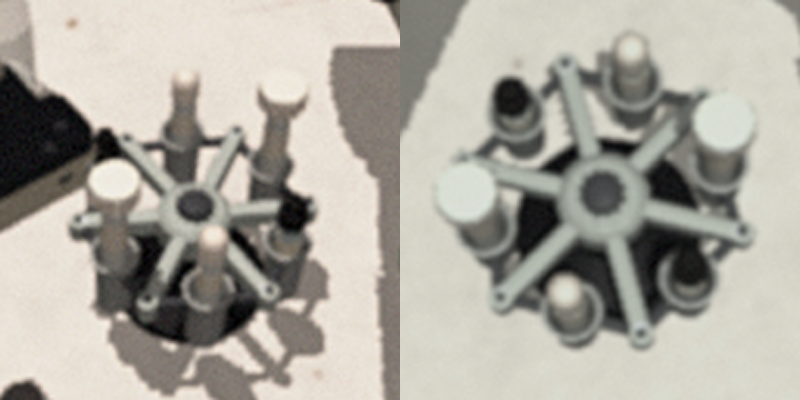

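View pics/f14_top.png

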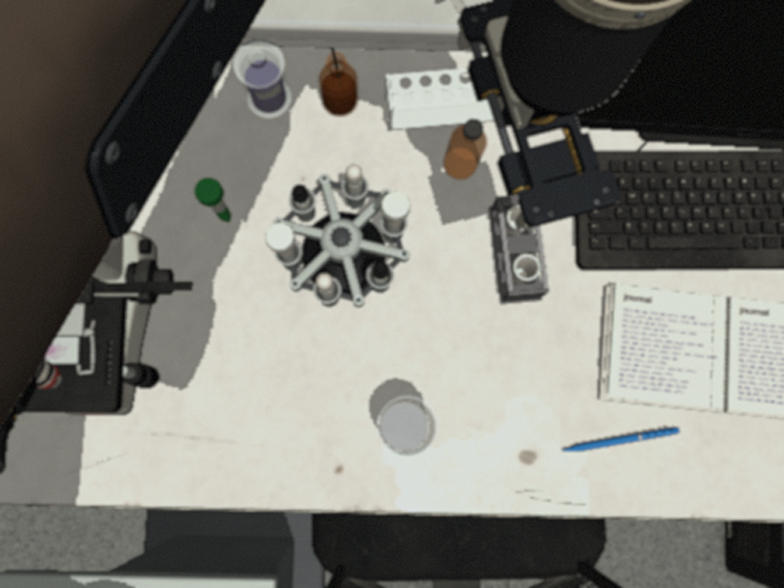

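```bash
python3 - <<'E' | tail -4
from h import *
import fit
for n,a,b in(("T5",(280.2,236.9),(467.4,241)),("M1",(353.5,170.5),(435.4,307)),("S0",(299.5,192),(472.8,291)),("T2",(395,205),(391,281.5))):
    print(n,fit.tri(np.array(a)/1.4,np.array(b)/1.4).round(4))
E
python3 -c "
from h import *
for i in(5,1,0,2): print(slot(i).round(4))"
```

```text
T5 [ 0.5142 -0.1655  0.1469]
M1 [ 0.5933 -0.2399  0.1316]
S0 [ 0.5734 -0.1796  0.1152]
T2 [ 0.5506 -0.2848  0.1498]
[ 0.5151 -0.1659]
[ 0.5937 -0.239 ]
[ 0.5755 -0.1798]
[ 0.5515 -0.2845]
```

```bash
python3 -c "
from plant import ctrl
print(ctrl.close_job())"
```

```text
the job is handed in; nothing more can be done
None
```

The rotor is rebalanced and handed in at about 38 s. The two tall, two middle and two short tubes each now sit straight across the hub from their own kind.

**Moves:** It took four moves:
1. I parked one tall tube in the stand.
2. I moved one short tube into the bucket that tall tube had left.
3. I moved one middle tube into the bucket the short tube had left.
4. I put the parked tall tube into the bucket the middle tube had left.

**Last checks:**
- **Position:** The final pictures from both cameras show all six tubes upright and the stand empty where visible. In the last top view the arm partly hides one stand pocket, which was never used.
- **Bystanders:** The beaker, the brown vial and the green look-alike look unmoved.
- **Seating:** Each tube was released within about 1 mm of its calculated seated height. Top heights worked out from the two cameras came out 4–7 mm below nominal. An untouched tall tube read about 4 mm low as well, so I took this as picture error rather than bad seating.
- **Forces:** The wrist force readings never went above about 6 N.

No check failed.

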